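# Inspect the keyway of a spare drilling spindle by torchlight

## Task

Inspect the keyway of the spare spindle lying on the bench: roll the spindle over on the bench, never lifting it, until the keyway in its side faces straight up, and leave it resting there. Then draw the torch, which stands lens down, up out of the wooden tool block, turn it over to a low slant with its tail higher than its lens, the beam sloping down at about 30 degrees from level, and hold it in the air, from any side you like, with the lens about 100 mm from the middle of the keyway and the beam aimed at that point. Finish while still holding the torch there, steady and touching nothing but your fingers, and leave the other things on the bench where they are.

Things in the scene. Friction and masses are not known exactly. Their poses are not given: they have to be found in the camera images.
- spindle: Spare spindle lying loose: round steel sleeve 60 mm in diameter, 110 mm long, 0.5 to 1 kg, with a 22 mm thick nose sticking out 24 mm at one end and a 42 mm blue plug 5 mm at the other. Origin: on the axis, mid-sleeve, 30 mm above the bench. y axis along the sleeve to the nose; z axis out through the keyway: z up means keyway up. Rolled over the bench it stays where it is left.
- keyway (a point): Middle of the keyway, on the sleeve's surface, 30 mm out from the axis: aim here. The keyway is the only dark lengthwise slot, 8 mm wide, 50 long, 5 deep. At the start it faces the side away from the robot, about 85 degrees from up, so roll towards the robot, e.g. with closed fingertips pressed on top (about 5 N) and drawn across: the top moves twice as far as the axis.
- torch: Slim metal torch, 150 mm long, 0.11 kg, upright in the end well of the tool block, the thickest of three things there. Origin: centre of the lens, its lower end, 8 mm above the bench. z axis from lens to tail; the beam shines along minus z. Head 27 mm thick to 30 mm from the lens, barrel 22 mm thick from 36 to 138 mm, then a button. All beyond 50 mm from the lens stands free of the block.
- tail (a point): Tip of the torch's tail button, 150 mm from the lens along the torch's axis.
- tool_block: Wooden block fixed on the bench, 70 mm (x) by 180 mm (y) by 58 mm high, with three round wells 50 mm deep. Origin: centre of its underside. The torch's well is 31 mm wide, at y = -55 mm of the block; pin vice and screwdriver stand in 12.5 mm wells at y = +28 and +62 mm. The block may be on the left or on the right.
- pin_vice: Bystander: steel pin vice 112 mm long, 10 to 15 mm thick, standing in the tool block to 120 mm above the bench. Origin at its lower end.
- driver: Bystander: small screwdriver with a wooden handle 21 mm thick, 124 mm long, standing in the tool block to 132 mm above the bench. Origin at its lower end.
- basket: Bystander: round white perforated basket with pearls, 180 mm across, 66 mm high, on the side where the tool block is not. Origin: centre of its underside.
- bowl: Bystander: small clear bowl with pearls, 112 mm across, 38 mm high. Origin: centre of its underside.
- oiler: Bystander: orange squeeze bottle with a green nozzle, 44 mm in diameter, 125 mm high. Origin: centre of its underside.
- water: Bystander: clear drinking bottle, 62 mm in diameter, 200 mm high. Origin: centre of its underside.
- brush: Bystander: flat bristle brush, lying, 190 mm long, 44 mm wide, 13 mm high. Origin under its middle; x axis towards the bristles.
- spanner: Bystander: open-ended spanner, lying, 150 mm long. Origin near its middle; x axis along it.
- machine_front (a point): Foot of the front edge, at mid-width, of the pearl drilling machine fixed at the back of the bench (blue base, dark rails, two spindle heads facing each other). The machine is 400 mm wide and 190 mm high and extends 150 mm from this edge away from the robot; its apron overhangs the edge by 15 mm.

How it is judged:
By the outcome, as a careful person would: the job done as asked, in the order asked, and still so for the second after the job is handed in, while the arm keeps its last pose, push and grip.
It also fails if it takes over 64 s, if anything falls off the work surface, if the arm or the gripper's body presses on something with over 40 N, if the wrist force passes 120 N, or if a joint passes its speed limit or range.

## Robot

A 7-joint arm with a two-finger parallel gripper is mounted at the origin on the work surface. World frame = base frame: x ahead of the robot, y to its left, z up, the work surface at z = 0. Lengths are in m, angles in rad, forces in N, time in s.
With the tool pointing down it reaches from about 0.425 to 0.925 m from the base axis. Payload 6.8 kg.
Tool frame: the origin (TCP) lies between the finger pads; the fingertips stand 8 mm ahead of it and the grasp point (between the pads) lies 11 mm behind it; z points along the fingers, y is the line along which they close (so a half turn about z gives the same grasp; the last joint's range is limited). The gripper opens to 85 mm and grips with 20 to 120 N. Pads are 22 mm wide; open, the fingers measure 114 mm over their backs; the gripper's body (76 mm by 85 mm) begins 54 mm behind the grasp point. The pads swing forward as they close: fully open they stand 13 mm farther back than shut.
Start: joints at [-1.428, 0.477, 0.022, 1.555, -0.011, 1.109, -0.083], TCP at [0.168, 0.654, 0.219] pointing down, gripper open.
Joint ranges: [-2.96, 2.96], [-0.34, 2.1], [-1.41, 1.46], [0.24, 2.44], [-1.37, 4.51], [0.17, 1.92], [-2.96, 2.96]. Speed limits (rad/s): [2.39, 2.39, 3.14, 3.14, 3.14, 3.14, 3.14].

## Interface

Orientations are given as a 3x3 rotation matrix whose columns are the frame's x, y, z axes.
In Python, from bench import r, viewer, workorder gives the robot as it stands.
- The arm moves only by the tool jog_arm, never from a script. Its argument "targets" is text: rows parted by semicolons, each of 5 numbers parted by spaces: the opening, from -1 (shut) to 1 (fully open), then the shift along the tool's x, y, z in mm, then the turn about the tool's z in rad. A call has 1 to 12 rows; each row is the pose to reach, as a shift and turn from the pose commanded when the call began, along the tool's axes at that moment; what a row does not reach only later rows make up. A row lasts 1/12 s, in which the tool goes at most 41.7 mm and 7.16 degrees, less where a joint would pass 70% of its speed; a pose out of reach is approached as far as the arm can. A call with a gripper value outside its range is refused whole. The fingers move at their own pace and stop on an object; "squeeze" is the grip in N (left out, the last holds). Time passes only in rows, so rows that repeat a pose let the fingers close. It gives the time, the measured TCP pose, the force, the opening and the grip force at its end, in the units of the state.
- r.get_state(): the state, without advancing time (a new reading comes with each control period).
- viewer.read_camera(name): name is "side" or "top"; returns a dict with "image" (384x512x3 uint8, red, green, blue), "fx", "fy", "cx", "cy" (pixels), "k1" (the pictures are not rectified: a ray, as slopes to the right and down, at radius r is drawn at 1 + k1 r^2 times it, then the intrinsics apply), "xyz" and "rotation" of the camera in the world. Camera axes: x right, y up, looking along -z (the intrinsics and any distortion apply to the point x, -y, -z); pixel columns grow to the right and rows downward; lengths in m; the calibration is good to about 2 mm. A picture is of the moment at which its call begins. There is no depth.
- workorder.close_job(): hands the job in; it is judged then, once.
The state is a dict: "time_s": time; "joint_positions": joint angles; "joint_velocities": joint speeds; "tau": joint torques, N m; "ee_pos": TCP position; "eef_rot": TCP orientation; "contact_force": force on the tool from outside, world axes, zero at the start; "wrist_torque": the same for the moment, N m; "grip_width": opening from 0.0 (shut) to 1.0 (fully open); "grip_force": force on a finger pad.
Only numpy, scipy, OpenCV 4.12 (cv2) and the standard library are available. Lean on these libraries where they do the work, as an engineer would, in place of code of your own. Each camera call takes 0.05 s, during which the arm holds its last target. There are 200 camera calls.

## Working session

There is one attempt and no reset: what is moved stays moved. The work goes in short steps, Python scripts to look and compute and a tool call to move; the robot and the scene stay as the last step left them, time stands still between calls to the robot, and variables do not carry over. Pictures are saved under pics/ and viewed, at most 10 in all, crops included, and the job is handed in when it is done.

Besides the shell and the picture viewer there is one more tool, called after ">>>" in YAML: its name, and indented under it one key for each argument. jog_arm: Moves the arm, as the interface text tells. Its arguments: {"type":"object","properties":{"targets":{"type":"string"},"squeeze":{"type":"number"}},"required":["targets"]}

```bash
mkdir -p pics; ls; cat > h.py <<'E'
import numpy as np, cv2
from bench import r, viewer, workorder
def shot(n,f=None):
    c=viewer.read_camera(n); c['image']=np.ascontiguousarray(c['image'])
    if f: cv2.imwrite('pics/'+f,cv2.cvtColor(c['image'],cv2.COLOR_RGB2BGR))
    return c
def ray(c,u,v):
    K=np.array([[c['fx'],0,c['cx']],[0,c['fy'],c['cy']],[0,0,1.]])
    p=cv2.undistortPoints(np.array([[[u,v]]],float),K,np.array([c['k1'],0,0,0.]))[0,0]
    d=np.array(c['rotation'])@np.array([p[0],-p[1],-1.]); return np.array(c['xyz']),d/np.linalg.norm(d)
def onz(c,u,v,z):
    o,d=ray(c,u,v); return o+d*(z-o[2])/d[2]
def proj(c,P):
    q=np.array(c['rotation']).T@(np.array(P)-np.array(c['xyz'])); x,y=q[0]/-q[2],-q[1]/-q[2]
    s=1+c['k1']*(x*x+y*y); return np.array([c['fx']*x*s+c['cx'],c['fy']*y*s+c['cy']])
def tri(c1,p1,c2,p2):
    o1,d1=ray(c1,*p1); o2,d2=ray(c2,*p2)
    t=np.linalg.lstsq(np.c_[d1,-d2],o2-o1,rcond=None)[0]; a,b=o1+t[0]*d1,o2+t[1]*d2
    return (a+b)/2,np.linalg.norm(a-b)
E
python3 - <<'E'
from h import *
for n in('side','top'):
    c=shot(n,n+'0.png'); print(n,{k:np.round(v,4).tolist() for k,v in c.items() if k!='image'})
s=r.get_state(); print({k:np.round(v,3).tolist() for k,v in s.items()})
E
```

```text
pics
side {'fx': 463.4511, 'fy': 463.4511, 'cx': 258.7808, 'cy': 189.2117, 'k1': -0.1345, 'xyz': [0.2045, 0.6277, 0.9709], 'rotation': [[-0.8435, 0.3987, -0.3601], [-0.5371, -0.6399, 0.5496], [-0.0113, 0.657, 0.7538]]}
top {'fx': 477.0492, 'fy': 477.0492, 'cx': 256.7343, 'cy': 190.2665, 'k1': -0.0701, 'xyz': [0.5317, 0.0011, 1.3988], 'rotation': [[-0.0113, 0.9988, -0.0473], [-0.9996, -0.0126, -0.0271], [-0.0276, 0.047, 0.9985]]}
{'time_s': 0.1, 'joint_positions': [-1.428, 0.478, 0.022, 1.556, -0.011, 1.109, -0.083], 'joint_velocities': [-0.0, -0.002, -0.0, -0.001, 0.001, -0.002, 0.0], 'tau': [0.004, -59.776, 1.613, -28.195, 0.013, 0.005, 0.0], 'ee_pos': [0.167, 0.653, 0.218], 'eef_rot': [[-0.969, 0.248, -0.0], [0.248, 0.969, -0.002], [-0.0, -0.002, -1.0]], 'contact_force': [0.584, -0.065, -0.001], 'wrist_torque': [-0.018, -0.006, 0.027], 'grip_force': 0.0, 'grip_width': 0.993}
```

View pics/top0.png

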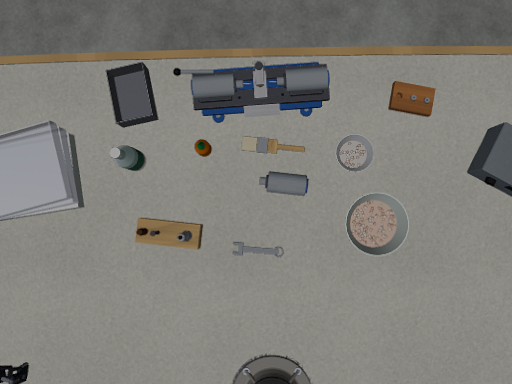

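View pics/side0.png

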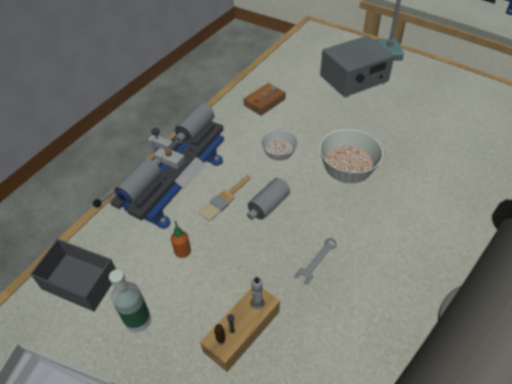

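The top view shows the spindle at about (285,183) with its nose to the left, the block at (169,233), and the torch at (184,237). The spanner is at (258,250), and the brush at (273,145) lies just beyond the spindle. I'll measure these and make enlarged crops.

```bash
python3 - <<'E'
from h import *
t=shot('top');s=shot('side')
a=cv2.resize(t['image'][120:270,120:320],(800,600),interpolation=cv2.INTER_CUBIC)
cv2.imwrite('pics/t1.png',a[:,:,::-1])
b=s['image'];b=np.hstack([cv2.resize(b[170:225,235:300],None,fx=6,fy=6,interpolation=cv2.INTER_CUBIC),cv2.resize(b[268:323,220:286],None,fx=6,fy=6,interpolation=cv2.INTER_CUBIC)])
cv2.imwrite('pics/s1.png',b[:,:,::-1])
for nm,u,v,z in[('sleeve',287,183,.03),('nose',262,181,.03),('torch top',182,237,.158),('blk',169,233,.058),('spanner',258,250,.005),('brushL',242,143,.01),('brushR',304,149,.01),('oiler',202,147,.06),('water',127,157,.1),('basket',377,224,.03),('bowl',354,153,.02),('mach',262,113,.03)]: print(nm,onz(t,u,v,z).round(3))
E
```

```text
sleeve [ 0.616 -0.049  0.03 ]
nose [0.623 0.023 0.03 ]
torch top [0.471 0.231 0.158]
blk [0.478 0.287 0.058]
spanner [0.424 0.037 0.005]
brushL [0.737 0.08  0.01 ]
brushR [ 0.717 -0.101  0.01 ]
oiler [0.72  0.191 0.06 ]
water [0.69  0.395 0.1  ]
basket [ 0.496 -0.304  0.03 ]
bowl [ 0.702 -0.245  0.02 ]
mach [0.821 0.02  0.03 ]
```

View pics/t1.png

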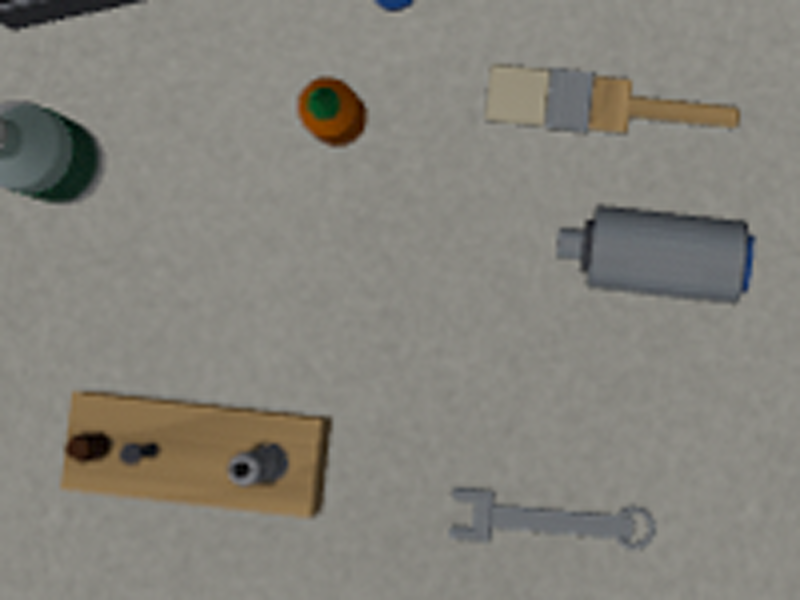

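View pics/s1.png

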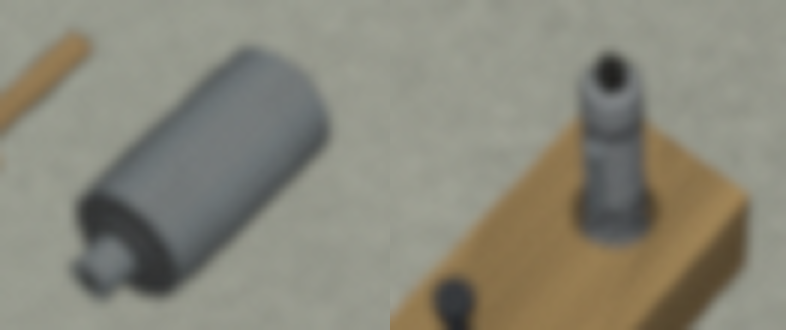

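The crops show these positions:
- **Sleeve:** full-image corners at about (269,171.5), (307.5,175.5), (304.5,195) and (266.5,192).
- **Torch tail button:** about (180.3,237) in the top view and (257,280) in the side view.
- **Keyway:** not visible yet.

I'll measure the spindle axis, the block yaw and the torch position.

```bash
python3 - <<'E'
from h import *
t=shot('top');s=shot('side')
f=lambda x,y:(120+(x+.5)/4-.5,120+(y+.5)/4-.5)
C=[onz(t,*f(*p),.03) for p in[(597,206),(750,222),(738,301),(586,287)]]
print('sleeve c',np.mean(C,0).round(4),'len',np.linalg.norm(C[0]-C[1]).round(4),np.linalg.norm(C[3]-C[2]).round(4),'dia',np.linalg.norm(C[0]-C[3]).round(4))
d=C[0]-C[1]+C[3]-C[2];print('axis deg',np.degrees(np.arctan2(d[1],d[0])))
B=[onz(t,*f(*p),.058) for p in[(75,392),(329,417),(317,516),(62,488)]]
c=np.mean(B,0);d=B[0]-B[1]+B[3]-B[2];d/=np.linalg.norm(d)
print('block',c.round(4),np.linalg.norm(B[0]-B[1]),np.linalg.norm(B[0]-B[3]),np.degrees(np.arctan2(d[1],d[0])),'well',(c-.055*d).round(4))
# side crop second half: origin (220,268), x offset 390
sp=(220+(611-390+.5)/6-.5,268+(72+.5)/6-.5)
print('tail',tri(t,f(241,468),s,sp),onz(t,*f(241,468),.158).round(4),onz(s,*sp,.158).round(4))
E
```

```text
sleeve c [ 0.6161 -0.0476  0.03  ] len 0.1105 0.1094 dia 0.0589
axis deg 83.62999667757401
block [0.4778 0.2885 0.058 ] 0.1823998488641739 0.06858298654061162 83.68530976677258 well [0.4717 0.2339 0.058 ]
tail (array([0.47078447, 0.23741014, 0.15271192]), np.float64(0.0020193753526222802)) [0.4719 0.2369 0.158 ] [0.4682 0.2395 0.158 ]
```

>>> jog_arm:
  targets: "-1 -620 -566 0 1.431;-1 -620 -566 0 1.431;-1 -620 -566 0 1.431;-1 -620 -566 0 1.431;-1 -620 -566 0 1.431;-1 -620 -566 0 1.431;-1 -620 -566 0 1.431;-1 -620 -566 0 1.431;-1 -620 -566 0 1.431;-1 -620 -566 0 1.431;-1 -620 -566 0 1.431;-1 -620 -566 0 1.431"

```text
time_s: 1.3
ee_pos: [0.4423, 0.2339, 0.2193]
eef_rot: [[0.117, 0.993, 0.0], [0.993, -0.117, 0.001], [0.001, 0.0, -1.0]]
contact_force: [1.6, 0.1, 0.1]
grip_width: 0.0
grip_force: 0.0
```

>>> jog_arm:
  targets: "-1 -259 217 0 0;-1 -259 217 0 0;-1 -259 217 0 0;-1 -259 217 0 0;-1 -259 217 60 0;-1 -259 217 110 0;-1 -259 217 110 0;-1 -259 217 110 0;-1 -259 217 120 0;-1 -259 217 120 0;-1 -259 217 120 0;-1 -259 217 120 0"

```text
time_s: 2.3
ee_pos: [0.6285, -0.0453, 0.099]
eef_rot: [[0.111, 0.994, -0.0], [0.994, -0.111, 0.0], [0.0, -0.001, -1.0]]
contact_force: [0.6, 0.1, 0.0]
grip_width: -0.003
grip_force: 0.0
```

```bash
python3 - <<'E'
from h import *
s=r.get_state(); print({k:np.round(s[k],4).tolist() for k in('time_s','joint_positions','ee_pos','eef_rot','contact_force')})
E
```

```text
{'time_s': 2.3, 'joint_positions': [-0.3912, 0.5829, 0.5064, 1.795, -0.3615, 0.8573, 0.1741], 'ee_pos': [0.6285, -0.0453, 0.099], 'eef_rot': [[0.1108, 0.9938, -0.0005], [0.9938, -0.1108, 0.0004], [0.0004, -0.0005, -1.0]], 'contact_force': [0.5614, 0.0594, 0.0239]}
```

>>> jog_arm:
  targets: "-1 -3 0 15 0;-1 -3 0 26 0;-1 -3 0 29 0;-1 -3 0 30 0;-1 -3 0 31 0;-1 -3 0 31 0"

```text
time_s: 2.8
ee_pos: [0.6285, -0.0481, 0.0686]
eef_rot: [[0.11, 0.994, 0.001], [0.994, -0.11, 0.0], [0.0, 0.001, -1.0]]
contact_force: [0.3, -0.6, 0.8]
grip_width: 0.001
grip_force: 0.0
```

>>> jog_arm:
  targets: "-1 0 0 1 0;-1 0 0 1.5 0;-1 0 0 1.5 0"

```text
time_s: 3.05
ee_pos: [0.6284, -0.0487, 0.0667]
eef_rot: [[0.111, 0.994, 0.0], [0.994, -0.111, 0.0], [0.0, 0.0, -1.0]]
contact_force: [-0.4, -0.1, -0.0]
grip_width: 0.005
grip_force: 0.0
```

>>> jog_arm:
  targets: "-1 0 0 1 0;-1 0 0 1 0;-1 0 0 1 0"

```text
time_s: 3.3
ee_pos: [0.6281, -0.0488, 0.0654]
eef_rot: [[0.111, 0.994, -0.0], [0.994, -0.111, 0.0], [0.0, -0.0, -1.0]]
contact_force: [0.0, 0.0, 0.8]
grip_width: 0.0
grip_force: 0.0
```

>>> jog_arm:
  targets: "-1 0 0 1 0;-1 0 0 1 0;-1 0 0 1 0"

```text
time_s: 3.55
ee_pos: [0.6281, -0.0488, 0.0644]
eef_rot: [[0.111, 0.994, -0.0], [0.994, -0.111, -0.0], [-0.0, -0.0, -1.0]]
contact_force: [0.2, -0.8, 0.4]
grip_width: 0.001
grip_force: 0.0
```

>>> jog_arm:
  targets: "-1 0 0 1 0;-1 0 0 1 0;-1 0 0 1 0"

```text
time_s: 3.8
ee_pos: [0.6281, -0.0487, 0.0634]
eef_rot: [[0.111, 0.994, -0.0], [0.994, -0.111, 0.0], [0.0, -0.0, -1.0]]
contact_force: [-0.3, -0.3, -0.3]
grip_width: 0.001
grip_force: 0.0
```

>>> jog_arm:
  targets: "-1 0 0 1 0;-1 0 0 1 0;-1 0 0 1 0"

```text
time_s: 4.05
ee_pos: [0.6282, -0.0487, 0.0625]
eef_rot: [[0.111, 0.994, -0.0], [0.994, -0.111, 0.0], [0.0, -0.0, -1.0]]
contact_force: [0.2, 0.1, 0.3]
grip_width: -0.003
grip_force: 0.0
```

```bash
python3 - <<'E'
from h import *
t=shot('top');s=shot('side')
a=cv2.resize(t['image'][140:230,230:350],(600,450),interpolation=cv2.INTER_CUBIC)
b=cv2.resize(s['image'][140:230,215:335],(600,450),interpolation=cv2.INTER_CUBIC)
cv2.imwrite('pics/a2.png',np.hstack([a[:,100:500],b[:,100:500]])[:,:,::-1])
E
```

```text
(no output)
```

View pics/a2.png

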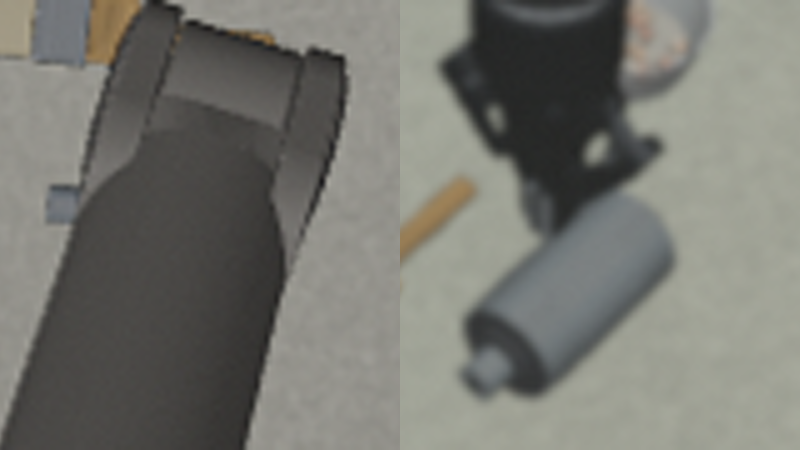

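The side view shows the shut fingertips at about (267,187), at the sleeve's far edge, with no contact yet. I'll check the spindle's x by triangulating.

```bash
python3 - <<'E'
from h import *
t=shot('top');s=shot('side')
print('nose tip',tri(t,(259.5,180.7),s,(251.3,215.5)))
u=np.array([.1109,.9938,0]); c=np.array([.616,-.0476,.03])
print('expected',c+.079*u, 'side px pred',proj(s,c+.079*u),'top',proj(t,c+.079*u))
for P in [(.628,-.0487,.0545),tuple(c+[0,0,.03])]: print(proj(s,P))
# predicted sleeve silhouette in side view vs mask: cylinder end rings
th=np.linspace(0,6.28,40);w=np.array([.9938,-.1109,0])
for e in(.055,-.055):
    q=np.array([proj(s,c+e*u+.03*(np.cos(a)*w+np.sin(a)*np.array([0,0,1]))) for a in th]); print(e,q.min(0).round(1),q.max(0).round(1))
E
```

```text
nose tip (array([0.62264777, 0.02921122, 0.0318932 ]), np.float64(0.002997246493703091))
expected [0.6247611 0.0309102 0.03     ] side px pred [249.68370103 216.00857163] top [259.17905447 180.46812328]
[265.03807188 189.37657356]
[268.72336521 190.09812244]
0.055 [246.7 201. ] [264.6 219.3]
-0.055 [272.4 176.3] [290.1 194.2]
```

>>> jog_arm:
  targets: "-1 0 0 -7 0;-1 0 -8 -7 0;-1 0 -8 -4 0;-1 0 -8 -3 0;-1 0 -8 -2 0;-1 0 -8 -2 0"

```text
time_s: 4.75
ee_pos: [0.62, -0.0477, 0.0641]
eef_rot: [[0.111, 0.994, -0.001], [0.994, -0.111, 0.0], [-0.0, -0.001, -1.0]]
contact_force: [0.9, 1.0, 0.2]
grip_width: 0.001
grip_force: 0.0
```

>>> jog_arm:
  targets: "-1 0 0 1 0;-1 0 0 1 0;-1 0 0 1 0"

```text
time_s: 5.0
ee_pos: [0.6203, -0.0479, 0.0634]
eef_rot: [[0.111, 0.994, -0.0], [0.994, -0.111, -0.0], [-0.0, -0.0, -1.0]]
contact_force: [-0.3, -0.3, 0.2]
grip_width: 0.004
grip_force: 0.0
```

>>> jog_arm:
  targets: "-1 0 0 1 0;-1 0 0 1 0;-1 0 0 1.5 0;-1 0 0 1.5 0"

```text
time_s: 5.33
ee_pos: [0.6202, -0.0478, 0.0619]
eef_rot: [[0.111, 0.994, -0.0], [0.994, -0.111, 0.0], [0.0, -0.0, -1.0]]
contact_force: [-0.7, -0.9, -0.1]
grip_width: -0.002
grip_force: 0.0
```

>>> jog_arm:
  targets: "-1 0 0 1 0;-1 0 0 1 0;-1 0 0 1.5 0;-1 0 0 1.5 0"

```text
time_s: 5.67
ee_pos: [0.6202, -0.0479, 0.0604]
eef_rot: [[0.111, 0.994, -0.0], [0.994, -0.111, 0.0], [0.0, -0.0, -1.0]]
contact_force: [0.4, -0.4, -0.4]
grip_width: -0.0
grip_force: 0.0
```

```bash
python3 - <<'E'
from h import *
s=r.get_state(); print({k:np.round(s[k],4).tolist() for k in('time_s','ee_pos','contact_force','wrist_torque','tau')})
c=shot('side')
b=cv2.resize(c['image'][160:225,230:305],(750,650)[:2],interpolation=cv2.INTER_CUBIC)[:600]
cv2.imwrite('pics/a3.png',b[:,:,::-1])
E
```

```text
{'time_s': 5.6667, 'ee_pos': [0.6202, -0.0479, 0.0604], 'contact_force': [0.3888, -0.4367, -0.3755], 'wrist_torque': [-0.0286, -0.0083, -0.0815], 'tau': [0.0274, -56.1411, 9.6136, -20.4646, 0.0065, -0.0143, 0.0036]}
```

View pics/a3.png

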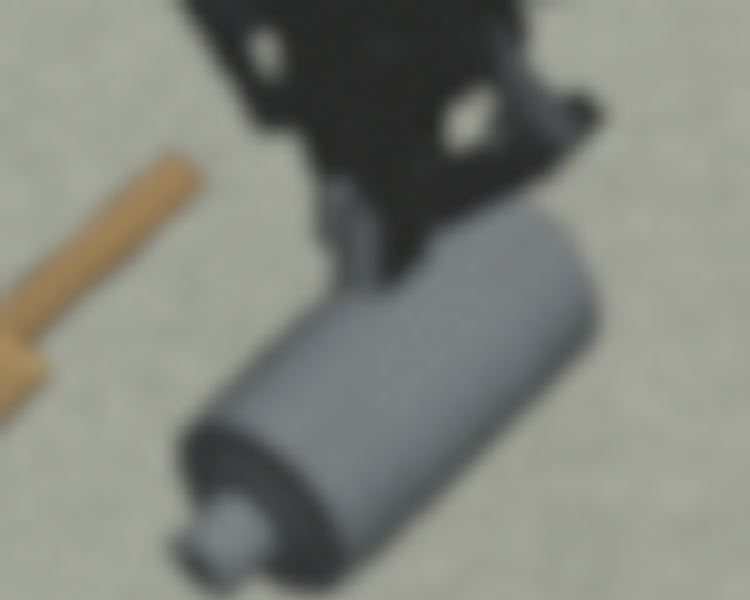

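The side view shows the near fingertip at crop (385,290), about pixel (268.5,189), just reaching the top of the sleeve. I'll keep creeping down.

>>> jog_arm:
  targets: "-1 0 0 1 0;-1 0 0 1 0;-1 0 0 1 0"

```text
time_s: 5.97
ee_pos: [0.6202, -0.0478, 0.0594]
eef_rot: [[0.111, 0.994, -0.0], [0.994, -0.111, 0.0], [0.0, -0.0, -1.0]]
contact_force: [-0.6, -0.2, -0.3]
grip_width: 0.001
grip_force: 0.0
```

>>> jog_arm:
  targets: "-1 0 0 1 0;-1 0 0 1 0;-1 0 0 1 0"

```text
time_s: 6.22
ee_pos: [0.6202, -0.0478, 0.0584]
eef_rot: [[0.111, 0.994, -0.0], [0.994, -0.111, 0.0], [0.0, -0.0, -1.0]]
contact_force: [-0.5, -0.9, -0.5]
grip_width: 0.001
grip_force: 0.0
```

```bash
python3 - <<'E'
from h import *
s=r.get_state(); print({k:np.round(s[k],4).tolist() for k in('time_s','ee_pos','contact_force')})
c=shot('side')
for z in(.048,.052,.056,.060): print(z,proj(c,(.6202,-.0479,z)), proj(c,(.6102,-.0479,z)))
E
```

```text
{'time_s': 6.2167, 'ee_pos': [0.6202, -0.0478, 0.0584], 'contact_force': [-0.4734, -0.8677, -0.5068]}
0.048 [267.39947743 192.38219551] [270.64657737 193.91432953]
0.052 [267.40369114 191.38667906] [270.65892717 192.9197298 ]
0.056 [267.40791508 190.38619571] [270.67132394 191.92014751]
0.06 [267.41214922 189.38071201] [270.68376789 190.91554892]
```

>>> jog_arm:
  targets: "-1 0 0 1 0;-1 0 0 1 0"

```text
time_s: 6.43
ee_pos: [0.6202, -0.0478, 0.0573]
eef_rot: [[0.111, 0.994, -0.0], [0.994, -0.111, 0.0], [0.0, -0.0, -1.0]]
contact_force: [0.6, -0.1, -0.5]
grip_width: 0.0
grip_force: 0.0
```

>>> jog_arm:
  targets: "-1 0 0 1 0;-1 0 0 1 0"

```text
time_s: 6.6
ee_pos: [0.6201, -0.0478, 0.0563]
eef_rot: [[0.111, 0.994, -0.0], [0.994, -0.111, 0.0], [-0.0, -0.0, -1.0]]
contact_force: [0.0, 1.2, 0.4]
grip_width: -0.007
grip_force: 0.0
```

>>> jog_arm:
  targets: "-1 0 0 1 0;-1 0 0 1 0"

```text
time_s: 6.77
ee_pos: [0.6201, -0.0478, 0.0553]
eef_rot: [[0.111, 0.994, -0.0], [0.994, -0.111, 0.0], [-0.0, -0.0, -1.0]]
contact_force: [0.7, -0.7, 0.3]
grip_width: 0.001
grip_force: 0.0
```

```bash
python3 - <<'E'
from h import *
t=shot('top');s=shot('side')
for n,c,p in(('t',t,(259.5,180.7)),('s',s,(251.3,215.5))):
    x,y=map(int,p); print(n); 
a=cv2.resize(t['image'][130:230,220:320],(400,400),interpolation=cv2.INTER_CUBIC)
b=cv2.resize(s['image'][135:235,225:325],(400,400),interpolation=cv2.INTER_CUBIC)
cv2.imwrite('pics/a4.png',np.hstack([a,b])[:,:,::-1])
E
```

```text
t
s
```

```bash
python3 - <<'E'
from h import *
t=shot('top')['image'];s=shot('side')['image']
t0=cv2.imread('pics/top0.png')[:,:,::-1];s0=cv2.imread('pics/side0.png')[:,:,::-1]
# template match nose/near end in side, far end right
g=lambda i:cv2.cvtColor(np.ascontiguousarray(i),cv2.COLOR_RGB2GRAY).astype(np.float32)
for n,a,b,(x0,y0,x1,y1) in(('side nose',s,s0,(244,200,268,224)),('side far',s,s0,(276,185,298,208)),('top nose',t,t0,(255,172,266,192))):
    A,B=g(a)[y0:y1,x0:x1],g(b)[y0:y1,x0:x1]; print(n,cv2.phaseCorrelate(B,A),np.abs(A-B).mean(),np.abs(A-B).max())
E
```

```text
side nose ((0.15933995522591005, -0.010690467009505156), 0.9712034405933486) 6.482639 11.0
side far ((0.0193296043106308, -0.059993778172955814), 0.9958027402559916) 7.571146 11.0
top nose ((0.2592497346998739, 0.18348675210100396), 0.8470582495133082) 11.454545 74.0
```

View pics/a4.png

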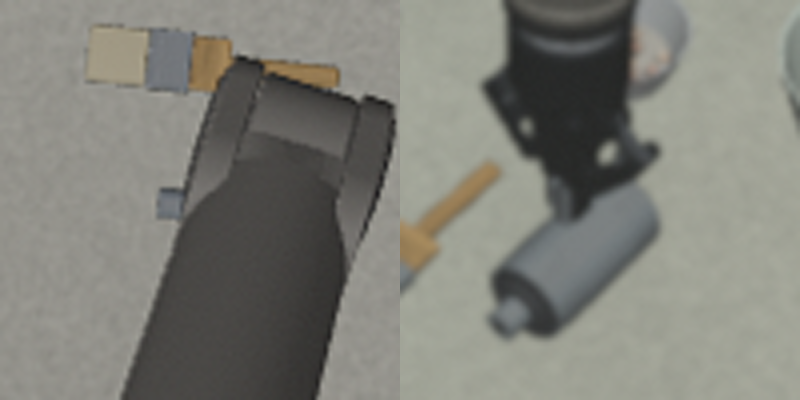

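The side view shows the tip at about (269,190), still around sleeve-top height, and the spindle hasn't moved. The tip stands less far ahead than its nominal 8 mm, so I'll go on down.

>>> jog_arm:
  targets: "-1 0 0 1 0;-1 0 0 1.5 0;-1 0 0 1.5 0"

```text
time_s: 7.22
ee_pos: [0.6201, -0.0478, 0.0539]
eef_rot: [[0.111, 0.994, -0.0], [0.994, -0.111, 0.0], [0.0, -0.0, -1.0]]
contact_force: [-0.1, -0.3, 0.8]
grip_width: 0.003
grip_force: 0.0
```

>>> jog_arm:
  targets: "-1 0 0 1 0;-1 0 0 1.5 0;-1 0 0 1.5 0"

```text
time_s: 7.47
ee_pos: [0.6201, -0.0479, 0.0523]
eef_rot: [[0.111, 0.994, -0.0], [0.994, -0.111, 0.0], [-0.0, -0.0, -1.0]]
contact_force: [-0.1, 0.9, -0.2]
grip_width: -0.0
grip_force: 0.0
```

>>> jog_arm:
  targets: "-1 0 0 1 0;-1 0 0 1.5 0;-1 0 0 1.5 0"

```text
time_s: 7.72
ee_pos: [0.6202, -0.0478, 0.0508]
eef_rot: [[0.111, 0.994, -0.0], [0.994, -0.111, 0.0], [0.0, -0.0, -1.0]]
contact_force: [-0.8, -0.5, 0.4]
grip_width: 0.004
grip_force: 0.0
```

```bash
python3 - <<'E'
from h import *
c=shot('side');s=c['image'].astype(int)
s0=cv2.imread('pics/side0.png')[:,:,::-1].astype(int)
d=np.abs(s-s0).max(2)
print('cols',list(range(256,284)))
for y in range(178,206): print(y,' '.join('%3d'%v for v in d[y,256:284]))
st=r.get_state();p=st['ee_pos'];R=st['eef_rot']
for dx in(-.011,.011):
  for dy in(-.012,.012):
    print(dx,dy,proj(c,p+R@np.array([dx,dy,.008])).round(1))
E
```

```text
cols [256, 257, 258, 259, 260, 261, 262, 263, 264, 265, 266, 267, 268, 269, 270, 271, 272, 273, 274, 275, 276, 277, 278, 279, 280, 281, 282, 283]
178   8   8   4  16  51  89 108 111 110 111 112 114 114 113 112 111 108  94  73  55  54  66  77  87  96 100 106 105
179   9  10   7   4  32  71  98 105 106 108 111 112 115 113 109 104  94  78  63  59  65  69  76  82  84  89  94  91
180   8   9   9   4  17  52  85  90  92 101 109 111 108 106 100  90  76  64  61  66  67  76  78  80  81  77  71  62
181   9   9   9   8   5  41  71  77  82  94 103 107 106  97  83  70  61  62  64  70  75  79  78  72  66  54  40  26
182   9   9  10   9   3  36  68  76  83  89  96  98  93  82  67  60  63  67  70  76  77  72  65  52  38  23  10   3
183   9   9   9   7   3  35  68  76  81  80  79  79  75  65  60  61  66  70  73  71  65  51  37  25  10   3   4   5
184   9   9   8  10   2  35  68  78  80  70  60  54  53  56  63  68  70  68  61  51  35  24   9   2   3   7   6   6
185   9   9   9   9   3  33  66  77  75  59  39  35  47  60  68  72  64  49  33  22  10   2   5   6   7   6   6   7
186   9   9  10   9   1  2
[... 1701 characters left out ...]
   6   6   8
201   9   9   7   7   8   8   7   6   6   7   8   7   7   7   8   7   8   8   7   7   6   6   6   4   6   5   7   9
202   7   8   8   7   8   7   8   8   7   8   6   7   7   6   8   8   7   7   6   7   5   5   6   5   5   7   9   9
203   6   9   7   8   8   6   7   8   7   7   8   8   8   7   8   8   6   6   5   5   5   6   6   6   7   8   9   8
204   5   7   7   8   8   8   7   9   7   7   6   8   7   7   6   6   6   5   5   6   4   5   5   6   9   9   9  10
205   3   5   5   7   8   8   7   7   7   8   7   6   7   8   7   7   7   5   6   5   5   7   8   8   9  11   9  11
-0.011 -0.012 [273.5 193.3]
-0.011 0.012 [266.4 189.1]
0.011 -0.012 [268.4 198.3]
0.011 0.012 [261.2 194. ]
```

>>> jog_arm:
  targets: "-1 0 0 1 0;-1 0 0 1.5 0;-1 0 0 1.5 0"

```text
time_s: 8.02
ee_pos: [0.6202, -0.0478, 0.0494]
eef_rot: [[0.111, 0.994, -0.0], [0.994, -0.111, 0.0], [-0.0, -0.0, -1.0]]
contact_force: [-0.5, -0.2, 0.3]
grip_width: -0.001
grip_force: 0.0
```

>>> jog_arm:
  targets: "-1 0 0 1 0;-1 0 0 1.5 0;-1 0 0 1.5 0"

```text
time_s: 8.27
ee_pos: [0.6203, -0.0479, 0.0479]
eef_rot: [[0.111, 0.994, 0.0], [0.994, -0.111, 0.0], [0.0, 0.0, -1.0]]
contact_force: [0.5, 0.2, -0.6]
grip_width: -0.002
grip_force: 0.0
```

>>> jog_arm:
  targets: "-1 0 0 1 0;-1 0 0 1 0;-1 0 0 1 0"

```text
time_s: 8.52
ee_pos: [0.6211, -0.048, 0.0477]
eef_rot: [[0.111, 0.994, 0.002], [0.994, -0.111, 0.0], [0.0, 0.002, -1.0]]
contact_force: [0.0, -0.7, 5.6]
grip_width: 0.002
grip_force: 2.8
```

>>> jog_arm:
  targets: "-1 0 -2 0.2 0;-1 0 -6 0.2 0;-1 0 -10 0.2 0;-1 0 -14 0.2 0;-1 0 -18 0.2 0;-1 0 -20 0.2 0;-1 0 -20 0.2 0"

```text
time_s: 9.1
ee_pos: [0.601, -0.0455, 0.0477]
eef_rot: [[0.111, 0.994, 0.002], [0.994, -0.111, 0.0], [0.001, 0.002, -1.0]]
contact_force: [-0.7, 1.0, 6.7]
grip_width: 0.001
grip_force: 3.1
```

```bash
cat > nose.py <<'E'
from h import *
# displacement of nose patch in side view relative to start -> x shift of the spindle (z fixed)
g=lambda i:cv2.cvtColor(np.ascontiguousarray(i),cv2.COLOR_RGB2GRAY)
c=shot('side');s0=g(cv2.imread('pics/side0.png')[:,:,::-1]);s=g(c['image'])
T=s0[200:224,244:266];W=s[185:260,225:310]
m=cv2.matchTemplate(W,T,cv2.TM_CCOEFF_NORMED);_,v,_,p=cv2.minMaxLoc(m)
du=p[0]+225-244;dv=p[1]+185-200
a=onz(c,255,212,.03);b=onz(c,255+du,212+dv,.03);print('match',round(v,3),(du,dv),'shift',(b-a).round(4))
E
python3 nose.py
```

```text
match 0.997 (3, 2) shift [-0.0101  0.0014  0.    ]
```

>>> jog_arm:
  targets: "-1 0 -4 0 0;-1 0 -8 0 0;-1 0 -12 0 0;-1 0 -14 0 0;-1 0 -14 0 0"

```text
time_s: 9.57
ee_pos: [0.5861, -0.0437, 0.047]
eef_rot: [[0.111, 0.994, -0.0], [0.994, -0.111, 0.001], [0.001, -0.0, -1.0]]
contact_force: [-1.6, 1.5, 6.4]
grip_width: 0.004
grip_force: 3.0
```

>>> jog_arm:
  targets: "-1 0 0 -6 0;-1 0 10 -8 0;-1 0 20 -7 0;-1 0 20 -3 0;-1 0 20 -1 0;-1 0 20 0 0;-1 0 20 0 0"

```text
time_s: 10.15
ee_pos: [0.6075, -0.0465, 0.0474]
eef_rot: [[0.111, 0.994, 0.002], [0.994, -0.111, -0.0], [0.0, 0.002, -1.0]]
contact_force: [1.0, 0.6, 7.8]
grip_width: -0.001
grip_force: 3.7
```

>>> jog_arm:
  targets: "-1 0 -2 0 0;-1 0 -6 0 0;-1 0 -10 0 0;-1 0 -14 0 0;-1 0 -18 0 0;-1 0 -22 0 0;-1 0 -26 0 0;-1 0 -28 0 0;-1 0 -28 0 0"

```text
time_s: 10.9
ee_pos: [0.579, -0.043, 0.0477]
eef_rot: [[0.111, 0.994, 0.002], [0.994, -0.111, 0.001], [0.001, 0.002, -1.0]]
contact_force: [0.3, 0.6, 8.7]
grip_width: 0.001
grip_force: 4.7
```

```bash
python3 nose.py
```

```text
match 0.992 (9, 6) shift [-0.0301  0.0042  0.    ]
```

>>> jog_arm:
  targets: "-1 0 0 -6 0;-1 0 8 -8 0;-1 0 14 -7 0;-1 0 14 -3 0;-1 0 14 -1 0;-1 0 14 0 0;-1 0 14 0 0"

```text
time_s: 11.53
ee_pos: [0.5938, -0.0449, 0.0473]
eef_rot: [[0.111, 0.994, 0.002], [0.994, -0.111, -0.0], [0.0, 0.002, -1.0]]
contact_force: [-0.1, 0.0, 7.2]
grip_width: -0.005
grip_force: 3.7
```

>>> jog_arm:
  targets: "-1 0 -2 0 0;-1 0 -6 0 0;-1 0 -10 0 0;-1 0 -14 0 0;-1 0 -18 0 0;-1 0 -22 0 0;-1 0 -24 0 0;-1 0 -24 0 0;-1 0 -24 -10 0;-1 0 -24 -40 0;-1 0 -24 -80 0;-1 0 -24 -80 0"

```text
time_s: 12.53
ee_pos: [0.5721, -0.0432, 0.1327]
eef_rot: [[0.112, 0.994, 0.008], [0.994, -0.112, 0.0], [0.001, 0.008, -1.0]]
contact_force: [1.2, -1.1, 0.9]
grip_width: -0.001
grip_force: 0.0
```

```bash
python3 nose.py
```

```text
match 0.984 (13, 9) shift [-0.0438  0.007   0.    ]
```

>>> jog_arm:
  targets: "1 0 0 -40 0;1 0 0 -80 0;1 30 -15 -100 0;1 70 -35 -100 0;1 110 -55 -100 0;1 150 -75 -100 0;1 190 -95 -100 0;1 230 -115 -100 0;1 265 -131 -100 0;1 265 -131 -100 0;1 265 -131 -100 0"

```text
time_s: 13.5
ee_pos: [0.4651, 0.2402, 0.2256]
eef_rot: [[0.103, 0.995, -0.002], [0.995, -0.103, -0.0], [-0.0, -0.002, -1.0]]
contact_force: [-0.2, -0.2, -1.3]
grip_width: 0.998
grip_force: 0.0
```

```bash
python3 - <<'E'
from h import *
s=r.get_state(); print({k:np.round(s[k],4).tolist() for k in('time_s','ee_pos','eef_rot','grip_width')})
t=shot('top');c=shot('side')
cv2.imwrite('pics/top5.png',t['image'][:,:,::-1]);cv2.imwrite('pics/side5.png',c['image'][:,:,::-1])
a=cv2.resize(t['image'][165:225,240:320],(640,480),interpolation=cv2.INTER_CUBIC)[:,80:560]
b=cv2.resize(c['image'][200:330,200:290],(320,462),interpolation=cv2.INTER_CUBIC)
b=cv2.copyMakeBorder(b,0,18,0,0,cv2.BORDER_CONSTANT)
cv2.imwrite('pics/a5.png',np.hstack([a,b])[:,:,::-1])
E
```

```text
{'time_s': 13.5, 'ee_pos': [0.4651, 0.2402, 0.2256], 'eef_rot': [[0.1027, 0.9947, -0.0023], [0.9947, -0.1027, -0.0002], [-0.0004, -0.0023, -1.0]], 'grip_width': 0.9981}
```

View pics/a5.png

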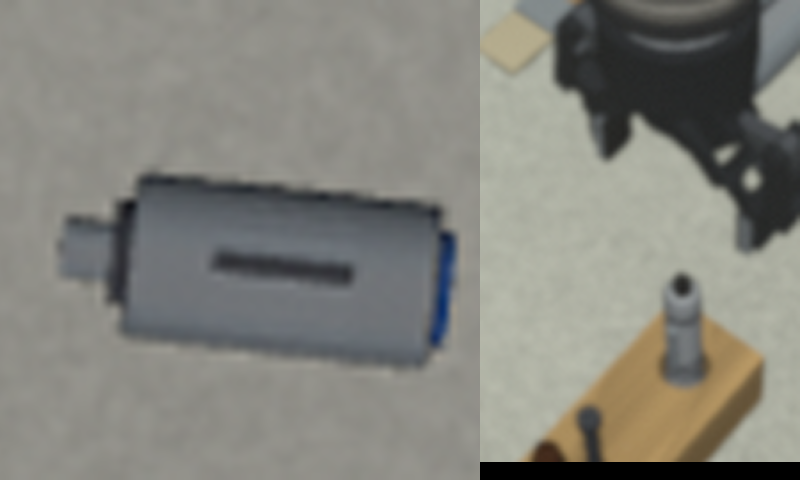

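The top view shows the keyway as a dark slot centred at about (285.4,198.4), nearly on the centreline of the sleeve. In the side view the open fingertips are at about (236,244) and (274.5,270), above the torch at (257,280). Next I'll work out the roll error and the real offset of the fingers.

```bash
python3 - <<'E'
from h import *
t=shot('top');c=shot('side')
f=lambda x,y:(240+(x+80+.5)/8-.5,165+(y+.5)/8-.5)
C=[onz(t,*f(*p),.03) for p in[(148,176),(438,207),(423,365),(125,336)]];cc=np.mean(C,0)
d=C[0]-C[1]+C[3]-C[2];d/=np.linalg.norm(d);w=np.array([d[1],-d[0],0])
k=onz(t,*f(283,267),.06)
g=cv2.cvtColor(t['image'],cv2.COLOR_RGB2GRAY)[190:207,272:300].astype(int)
yy,xx=np.nonzero(g<g.min()+25);print('slot px',xx.mean()+272,yy.mean()+190,len(xx))
k2=onz(t,xx.mean()+272,yy.mean()+190,.06)
print('axis c',cc.round(4),'deg',np.degrees(np.arctan2(d[1],d[0])),'slot',k.round(4),k2.round(4),'off',((k-cc)@w).round(4),((k2-cc)@w).round(4),(k-cc)@d,(k2-cc)@d)
p=r.get_state();e=p['ee_pos'];R=p['eef_rot']
for zz in(.008,-.005,-.025):
  print(zz,[proj(c,e+R@np.array([x,y,zz])).round(1).tolist() for y in(-.048,.048) for x in (0,.011)])
P=(.4715,.235,.158);print('tail pred',proj(c,P),proj(t,P))
E
```

```text
slot px 288.1489361702128 195.46808510638297 47
axis c [ 0.5722 -0.0425  0.03  ] deg 83.46529810505315 slot [ 0.5727 -0.0414  0.06  ] [ 0.5795 -0.0505  0.06  ] off 0.0004 0.0082 0.0011279165729295322 -0.00713430145346254
0.008 [[277.6, 275.0], [274.0, 279.0], [238.4, 248.2], [234.7, 251.9]]
-0.005 [[277.7, 271.4], [274.0, 275.5], [238.1, 244.5], [234.4, 248.2]]
-0.025 [[277.9, 265.7], [274.2, 269.8], [237.6, 238.5], [233.8, 242.2]]
tail pred [256.22240222 277.16363762] [180.59992624 236.77962174]
```

>>> jog_arm:
  targets: "1 -4.5 7 0 0;1 -4.5 7 30 0;1 -4.5 7 65 0;1 -4.5 7 100 0;1 -4.5 7 125 0;1 -4.5 7 135 0;1 -4.5 7 135 0;1 -4.5 7 135 0"
  squeeze: 30

```text
time_s: 14.37
ee_pos: [0.4753, 0.2296, 0.0924]
eef_rot: [[0.113, 0.994, 0.001], [0.994, -0.113, -0.0], [-0.0, 0.001, -1.0]]
contact_force: [-0.3, 0.8, 0.3]
grip_width: 1.002
grip_force: 0.0
```

>>> jog_arm:
  targets: "-1 0 0 0 0;-1 0 0 0 0;-1 0 0 0 0;-1 0 0 0 0;-1 0 0 0 0;-1 0 0 0 0;-1 0 0 0 0;-1 0 0 0 0"
  squeeze: 30

```text
time_s: 15.03
ee_pos: [0.473, 0.231, 0.0921]
eef_rot: [[0.11, 0.994, -0.002], [0.994, -0.11, 0.0], [0.0, -0.002, -1.0]]
contact_force: [-3.9, 0.7, 5.6]
grip_width: 0.252
grip_force: 28.8
```

>>> jog_arm:
  targets: "-1 0 0 -10 0;-1 0 0 -25 0;-1 0 0 -45 0;-1 0 0 -65 0;-1 0 0 -80 0;-1 0 0 -85 0;-1 -30 28 -85 0;-1 -60 56 -85 0;-1 -90 84 -85 0;-1 -119 111 -85 0;-1 -119 111 -85 0;-1 -119 111 -85 0"

```text
time_s: 16.03
ee_pos: [0.5723, 0.0964, 0.1765]
eef_rot: [[0.117, 0.993, 0.0], [0.993, -0.117, -0.002], [-0.002, 0.001, -1.0]]
contact_force: [0.1, 1.9, -2.5]
grip_width: 0.246
grip_force: 29.9
```

```bash
cat > torch.py <<'E'
from h import *
import sys
s=r.get_state(); print({k:np.round(s[k],4).tolist() for k in('time_s','ee_pos','contact_force','grip_width')})
t=shot('top');c=shot('side')
n=sys.argv[1];x,y,w,h=map(int,sys.argv[2:6])
b=cv2.resize(c['image'][y:y+h,x:x+w],None,fx=4,fy=4,interpolation=cv2.INTER_CUBIC)
cv2.imwrite('pics/'+n,b[:,:,::-1])
s0=cv2.imread('pics/side5.png')[:,:,::-1]
E
python3 torch.py a6.png 180 160 150 140
```

```text
{'time_s': 16.0333, 'ee_pos': [0.5723, 0.0964, 0.1765], 'contact_force': [0.1187, 1.8617, -2.4837], 'grip_width': 0.2458}
```

View pics/a6.png

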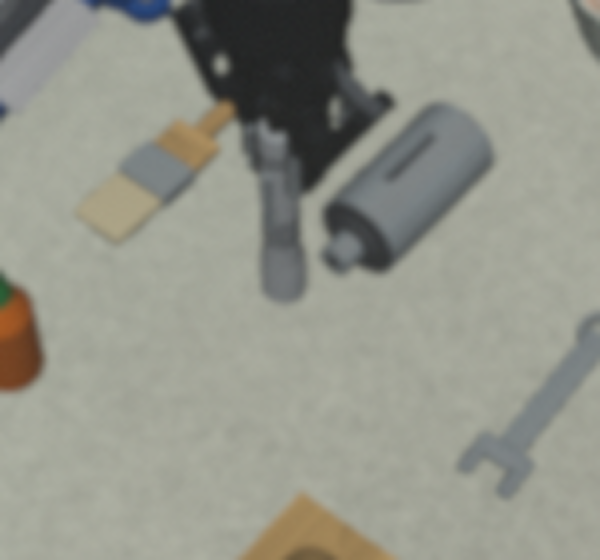

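Side view: the torch is held upright and clear, lens end at about (251,233), and the keyway is on top of the spindle. Since the jog can only turn about the tool's vertical axis, I'll set the lens rim on the bench and pivot the torch in a light grip.

>>> jog_arm:
  targets: "-1 0 0 30 0;-1 0 0 60 0;-1 0 0 80 0;-1 0 0 87 0;-1 0 0 89 0;-1 0 0 89 0"
  squeeze: 20

```text
time_s: 16.63
ee_pos: [0.5712, 0.101, 0.088]
eef_rot: [[0.109, 0.994, -0.0], [0.994, -0.109, 0.0], [0.0, -0.0, -1.0]]
contact_force: [-0.5, -0.1, -1.9]
grip_width: 0.247
grip_force: 29.9
```

>>> jog_arm:
  targets: "-1 0 0 2 0;-1 0 0 3 0;-1 0 0 4 0;-1 0 0 4 0"

```text
time_s: 16.97
ee_pos: [0.5717, 0.1001, 0.0844]
eef_rot: [[0.111, 0.994, 0.001], [0.994, -0.111, 0.0], [0.001, 0.001, -1.0]]
contact_force: [-0.8, -0.1, -1.6]
grip_width: 0.249
grip_force: 29.9
```

>>> jog_arm:
  targets: "-1 0 0 1 0;-1 0 0 2 0;-1 0 0 2 0"
  squeeze: 20

```text
time_s: 17.22
ee_pos: [0.5723, 0.1002, 0.0842]
eef_rot: [[0.111, 0.994, 0.001], [0.994, -0.111, 0.002], [0.002, 0.001, -1.0]]
contact_force: [-4.1, -0.7, 16.8]
grip_width: 0.247
grip_force: 32.6
```

>>> jog_arm:
  targets: "-1 5 0 -0.5 0;-1 10 0 -0.5 0;-1 16 0 -0.5 0;-1 22 0 -0.2 0;-1 28 0 0 0;-1 34 0 1 0;-1 40 0 2.7 0;-1 46 0 4.5 0;-1 52 0 6.3 0;-1 58 0 8.5 0;-1 58 0 8.5 0"

```text
time_s: 18.13
ee_pos: [0.5784, 0.1591, 0.0741]
eef_rot: [[0.109, 0.994, 0.001], [0.994, -0.109, 0.001], [0.001, 0.001, -1.0]]
contact_force: [-1.4, 0.6, 6.7]
grip_width: 0.246
grip_force: 29.8
```

```bash
cat > axis.py <<'E'
from h import *
# torch axis: grey-torch pixels that changed since side5/top5, PCA-free: print contour box
import sys
s=r.get_state(); p=s['ee_pos'];R=s['eef_rot']
print({k:np.round(s[k],4).tolist() for k in('time_s','ee_pos','contact_force','grip_width')})
for n in('side','top'):
    c=shot(n); b=cv2.imread('pics/%s5.png'%n)[:,:,::-1].astype(int)
    d=(np.abs(c['image'].astype(int)-b).max(2)>18).astype(np.uint8)
    cv2.imwrite('pics/cur_%s.png'%n,c['image'][:,:,::-1])
    u,v=proj(c,p+R@np.array([-.11,0,0])).astype(int)
    # grey-level map around torch head
    x0,y0=max(u-22,0),v-22
    g=cv2.cvtColor(c['image'],cv2.COLOR_RGB2GRAY)[y0:y0+44,x0:x0+52]
    print(n,'origin',x0,y0); 
    for k,row in enumerate(g[::1]*1): print(y0+k,''.join(' .:-=+*#%@'[min(9,int(z)//16)] if dd else '_' for z,dd in zip(row,d[y0+k,x0:x0+52])))
E
python3 axis.py
```

```text
{'time_s': 18.1333, 'ee_pos': [0.5784, 0.1591, 0.0741], 'contact_force': [-1.3985, 0.5812, 6.7498], 'grip_width': 0.2457}
side origin 243 198
198 ____--_%@@@@@@@@@@@@@@@@@@@@@@@%#*###_______________
199 __=---_%@@@@@@@@@@@@@@@@@@@@@@%#*####_______________
200 ==--:-_%@@@@@@@@@@@@@@@@@@@@@%#*####*_______________
201 =--::-_%@@@@@@@@@@@@@@@@@@@@%#*####**_______________
202 --:::-+%@@@@@@@@@@@@@@@@@@%#**####**________________
203 :::::-_%@@@@@@@@@@@@@@@@@%#***###**+________________
204 :::::-_%@@@@@@@@@@@@@@@@%#***####***________________
205 __:::-_%@@@@@@@@@@@@@@@%#**####%####%_______________
206 ____:_+%@@@@@@@@@@@@@@%#**####%%%%%%%_______________
207 ______+%@@@@@@@@@@@@@%#**####%%%%%%%%_______________
208 ______+%@@@@@@@@@@@@%#***###%%%%%%%%%_______________
209 :_____+%@@@@@@@@@@@%#***###%%%%%%%%%%_______________
210 :::::_+%@@@@@@@@@@%#+__**##%%%%%%%%%%_______________
211 ::::::_%@@@@@@@@@%#_==__+*##%%%%%%%%%_______________
212 _:::::_%@@@@@@@@@%_=--___+*##%%%%%%%%_______________
213 ___:::_@@@@@@@@@@#_______-=+*#%%%%%%%_______________
214 ______*@@@@@@@@@@#+_______-=+*#%%%%%%_____
[... 3376 characters left out ...]
________________
210 ____________________________________________________
211 ____________________________________________________
212 ____________________________________________________
213 ____________________________________________________
214 ____________________________________________________
215 ____________________________________________________
216 ____________________________________________________
217 ____________________________________________________
218 ____________________________________________________
219 ____________________________________________________
220 ____________________________________________________
221 ____________________________________________________
```

>>> jog_arm:
  targets: "-1 4.5 0 2.1 0;-1 9 0 4.2 0;-1 13.5 0 6.7 0;-1 18 0 9.2 0;-1 22 0 12 0;-1 26 0 15 0;-1 30 0 18 0;-1 33.5 0 21.6 0;-1 40 0 28.6 0;-1 46.6 0 36.5 0;-1 48 0 38.5 0;-1 48 0 38.5 0"

```text
time_s: 19.23
ee_pos: [0.583, 0.2063, 0.0343]
eef_rot: [[0.109, 0.994, -0.0], [0.994, -0.109, 0.0], [0.0, -0.0, -1.0]]
contact_force: [-0.1, 1.8, 1.5]
grip_width: 0.245
grip_force: 23.3
```

>>> jog_arm:
  targets: "-1 0 0 0 0;-1 0 0 0 0;-1 0 0 -20 0;-1 0 0 -50 0;-1 0 0 -80 0;-1 0 0 -110 0;-1 0 0 -110 0;-1 0 0 -110 0"
  squeeze: 70

```text
time_s: 19.9
ee_pos: [0.5839, 0.2045, 0.1463]
eef_rot: [[0.112, 0.994, 0.002], [0.994, -0.112, 0.001], [0.001, 0.002, -1.0]]
contact_force: [-0.1, -0.2, -1.9]
grip_width: 0.234
grip_force: 68.8
```

```bash
cat > m.py <<'E'
from h import *
s=r.get_state(); print({k:np.round(s[k],4).tolist() for k in('time_s','ee_pos','eef_rot','contact_force','grip_width')})
cs={n:shot(n) for n in('side','top')}
for n,c in cs.items(): cv2.imwrite('pics/cur_%s.png'%n,c['image'][:,:,::-1])
p=s['ee_pos'];R=s['eef_rot'];H=.0
x=np.array([R[0,0],R[1,0],0]);g=p+[0,0,.031]
for n,c in cs.items():
    for a in(25,30,35): 
        d=-x*np.cos(np.radians(a))+np.array([0,0,-np.sin(np.radians(a))])
        print(n,a,'lens',proj(c,g+.113*d).round(1),'tail',proj(c,g-.037*d).round(1))
E
python3 m.py; python3 - <<'E'
import cv2,numpy as np
a=cv2.imread('pics/cur_side.png');b=cv2.imread('pics/cur_top.png')
cv2.imwrite('pics/a7.png',np.hstack([cv2.resize(a[150:270,190:290],(400,480),interpolation=2),cv2.resize(b[140:260,170:270],(400,480),interpolation=2)]))
E
```

```text
{'time_s': 19.9, 'ee_pos': [0.5839, 0.2045, 0.1463], 'eef_rot': [[0.1123, 0.9937, 0.0025], [0.9937, -0.1123, 0.001], [0.0013, 0.0024, -1.0]], 'contact_force': [-0.1485, -0.1736, -1.9141], 'grip_width': 0.2341}
side 25 lens [250.5 220. ] tail [207.1 242.8]
side 30 lens [249.3 223.6] tail [207.5 241.5]
side 35 lens [248.  227.2] tail [207.9 240.2]
top 25 lens [231.7 197.9] tail [176.7 191.8]
top 30 lens [230.2 197.8] tail [177.1 191.8]
top 35 lens [228.5 197.7] tail [177.6 191.8]
```

View pics/a7.png

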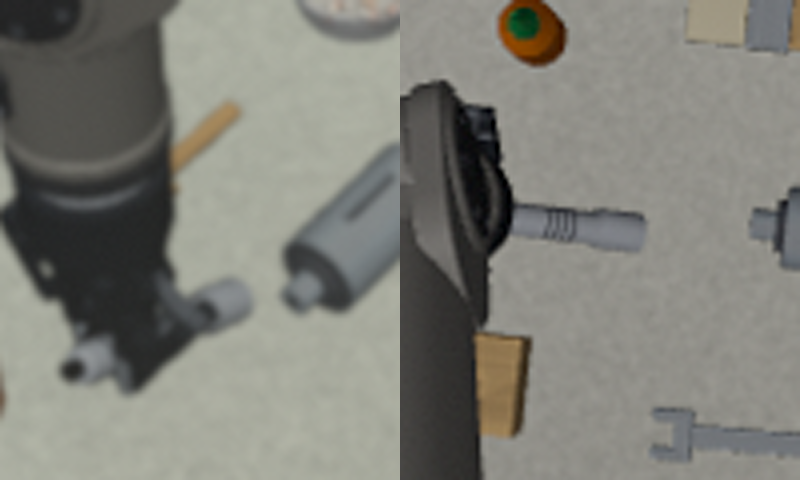

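The last picture shows the torch slanted in the grip and free in the air. In the side view the tail tip is at about (207.5,242.5) and the head end centre at about (251,224.5). In the top view the head's end edge is at about (231,198). I'll solve for the slant in the plane of the tool.

```bash
cat > fit.py <<'E'
from h import *
s=r.get_state();p=s['ee_pos'];R=s['eef_rot'];x,y=R[:,0],R[:,1];cs={n:shot(n) for n in('side','top')}
def plane(c,u,v):
    o,d=ray(c,u,v);return o+d*((p-o)@y)/(d@y)
def sz(P): return np.array([(P-p)@x,P[2]-p[2]]).round(4)
def head(n,box):
    c=cs[n];b=cv2.imread('pics/%s5.png'%n)[:,:,::-1].astype(int);x0,y0,x1,y1=box
    d=(np.abs(c['image'].astype(int)-b).max(2)[y0:y1,x0:x1]>20)
    return [(x0+i,y0+np.nonzero(d[:,i])[0].min(),y0+np.nonzero(d[:,i])[0].max()) for i in range(x1-x0) if d[:,i].any()]
E
python3 - <<'E'
from fit import *
print('top',head('top',(198,185,240,212)));print('side',head('side',(238,210,262,240)))
c=cs['side'];T=plane(c,207.5,242.5);L=plane(c,251.1,224.4)
print('tail',sz(T),'lens',sz(L),'len',np.linalg.norm(T-L),'ang',np.degrees(np.arctan2(T[2]-L[2],(T-L)@x)))
E
```

```text
top [(198, np.int64(189), np.int64(198)), (199, np.int64(191), np.int64(199)), (200, np.int64(191), np.int64(199)), (201, np.int64(191), np.int64(199)), (202, np.int64(191), np.int64(199)), (203, np.int64(191), np.int64(199)), (204, np.int64(191), np.int64(199)), (205, np.int64(192), np.int64(200)), (206, np.int64(192), np.int64(199)), (207, np.int64(192), np.int64(200)), (208, np.int64(192), np.int64(200)), (209, np.int64(192), np.int64(200)), (210, np.int64(192), np.int64(200)), (211, np.int64(192), np.int64(200)), (212, np.int64(192), np.int64(200)), (213, np.int64(192), np.int64(200)), (214, np.int64(193), np.int64(200)), (215, np.int64(193), np.int64(200)), (216, np.int64(193), np.int64(200)), (217, np.int64(193), np.int64(201)), (218, np.int64(193), np.int64(201)), (219, np.int64(192), np.int64(202)), (220, np.int64(192), np.int64(202)), (221, np.int64(192), np.int64(202)), (222, np.int64(193), np.int64(202)), (223, np.int64(193), np.int64(202)), (224, np.int64(193), np.int64(202)), (225, np.int64(193), np.int64(202)), (226, np.int64(193), np.int64(202)), (227, np.int64(193), n
[... 447 characters left out ...]
, np.int64(232)), (246, np.int64(210), np.int64(235)), (247, np.int64(210), np.int64(236)), (248, np.int64(210), np.int64(236)), (249, np.int64(210), np.int64(237)), (250, np.int64(210), np.int64(237)), (251, np.int64(210), np.int64(238)), (252, np.int64(210), np.int64(238)), (253, np.int64(210), np.int64(239)), (254, np.int64(210), np.int64(239)), (255, np.int64(210), np.int64(239)), (256, np.int64(210), np.int64(239)), (257, np.int64(210), np.int64(239)), (258, np.int64(210), np.int64(239)), (259, np.int64(210), np.int64(239)), (260, np.int64(210), np.int64(239)), (261, np.int64(210), np.int64(239))]
tail [0.0341 0.0523] lens [-0.1015 -0.0287] len 0.15797215875349196 ang 30.834044419908427
```

```bash
python3 - <<'E'
from fit import *
c=cs['top']
for a in(27,31,35):
  ca,sa=np.cos(np.radians(a)),np.sin(np.radians(a))
  m=np.array([-.0337,.0118])
  L=m-.075*np.array([ca,sa]);n=np.array([-sa,ca])
  W=lambda q:p+x*q[0]+np.array([0,0,q[1]])
  tt=L+.033*np.array([ca,sa])+.012*n
  print(a,'lens',L.round(4),'rim top px',proj(c,W(L+.0135*n)).round(1),'step',proj(c,W(tt)).round(1),'side lens',proj(cs['side'],W(L)).round(1),'tail',proj(cs['side'],W(L+.15*np.array([ca,sa]))).round(1))
k=np.array([.572,-.0415,.06])
for a in (.0,): 
  L=m-.075*np.array([np.cos(.53),np.sin(.53)]);print(W(L))
E
```

```text
27 lens [-0.1005 -0.0222] rim top px [233.1 198.8] step [221.3 197.5] side lens [250.8 223.2] tail [208.2 244.3]
31 lens [-0.098  -0.0268] rim top px [232.6 198.7] step [221.2 197.5] side lens [250.1 225.1] tail [208.9 242.2]
35 lens [-0.0951 -0.0312] rim top px [232.  198.7] step [221.  197.5] side lens [249.4 227. ] tail [209.6 240.1]
[0.57085678 0.10684555 0.11719378]
```

>>> jog_arm:
  targets: "-1 -8 2 1 0;-1 -18 5 3 0;-1 -30 8 5 0;-1 -42 11 7 0;-1 -54 14 9 0;-1 -61 16 10 0;-1 -65 16 10 0;-1 -65 16 10 0;-1 -65 16 10 0;-1 -65 16 10 0"

```text
time_s: 21.03
ee_pos: [0.5917, 0.1399, 0.1349]
eef_rot: [[0.11, 0.994, 0.0], [0.994, -0.11, 0.001], [0.001, -0.0, -1.0]]
contact_force: [0.5, -0.0, -1.1]
grip_width: 0.235
grip_force: 68.7
```

```bash
python3 - <<'E'
from fit import *
print(p.round(4),R.round(3).tolist(),s['contact_force'].round(1) if hasattr(s['contact_force'],'round') else s['contact_force'],s['time_s'])
h=head('top',(205,185,262,212))
print([tuple(int(v) for v in q) for q in h if q[0]>=216])
# tail button in side: dark blob near predicted tail
c=cs['side'];u,v=proj(c,p+x*.034+np.array([0,0,.052]));print('tail pred',u,v)
g=cv2.cvtColor(c['image'],cv2.COLOR_RGB2GRAY);u,v=int(u),int(v)
print(g[v-9:v+10,u-10:u+11])
k=np.array([.5727,-.0414,.06]);print('key px',proj(c,k),proj(cs['top'],k))
E
```

```text
[0.5917 0.1399 0.1349] [[0.11, 0.994, 0.0], [0.994, -0.11, 0.001], [0.001, -0.0, -1.0]] [ 0.5 -0.  -1.1] 21.0333
[(216, 185, 211), (217, 185, 211), (218, 185, 211), (219, 185, 211), (220, 185, 211), (221, 185, 211), (222, 185, 211), (223, 185, 200), (224, 185, 196), (225, 185, 195), (226, 186, 195), (227, 187, 195), (228, 187, 195), (229, 187, 195), (230, 188, 196), (231, 188, 196), (232, 188, 196), (233, 188, 196), (234, 188, 196), (235, 188, 196), (236, 188, 196), (237, 188, 196), (238, 189, 196), (239, 189, 196), (240, 189, 196), (241, 189, 197), (242, 189, 197), (243, 189, 198), (244, 188, 198), (245, 188, 198), (246, 189, 198), (247, 189, 198), (248, 189, 198), (249, 189, 198), (250, 189, 198), (251, 189, 199), (252, 189, 199), (253, 189, 198), (254, 190, 197), (255, 191, 193)]
tail pred 222.42397400981284 221.629977458383
[[162 161 162 161 158 150 144 142 143 140 116  85  78  80  68  51  41  39
   38  43  43]
 [162 161 161 155 148 142 144 152 160 156 131 101  92  91  75  54  41  42
   47  49  51]
 [161 161 155 147 141 143 153 162 165 161 141 109  91  82  67  54  54  58
   66  6
[... 794 characters left out ...]
 106  99  91]
 [168 167 167 168 167 167 166 160 136  99  70  63  67  81 103 117 117 107
  101 101  97]
 [166 166 166 167 167 165 164 161 148 125 106 103 106 112 118 119 117 117
  121 127 124]
 [164 166 166 167 167 165 164 163 159 148 141 140 142 141 135 133 136 142
  149 153 146]
 [165 166 166 167 167 168 166 164 163 162 161 160 161 159 155 154 157 161
  163 163 154]
 [165 166 167 168 169 168 169 166 166 166 166 167 167 167 166 166 166 167
  166 165 159]
 [166 165 166 168 168 169 170 167 166 167 168 169 169 169 168 168 167 165
  165 164 163]
 [165 166 165 166 166 168 169 168 166 166 166 167 168 168 166 167 165 164
  164 165 165]]
key px [281.83359229 198.39766917] [284.92494505 197.93231687]
```

```bash
python3 - <<'E'
from fit import *
k=np.array([.5727,-.0414,.06]);c=cs['top'];T=plane(cs['side'],223.3,222.3);print('tail',sz(T))
sk,lk=(k-p)@x,(k-p)@y;print('key rel',sk,lk,k[2]-p[2])
for a in(26,29,32,35):
  ca,sa=np.cos(np.radians(a)),np.sin(np.radians(a));D=x*ca+np.array([0,0,sa]);N=-x*sa+np.array([0,0,ca])
  L=T-.15*D;q=k-L;al=q@-D
  print(a,'rim',proj(c,L+.0135*N).round(1),'step',proj(c,L+.033*D+.012*N).round(1),'axis row@lens',proj(c,L).round(1),proj(c,T-.05*D).round(1),'lens',sz(L),'dist',np.linalg.norm(q).round(4),'miss up/lat mm',(q@N*1e3).round(1),(q@y*1e3).round(1))
E
```

```text
tail [0.0317 0.0474]
key rel -0.18240372513773606 0.00096655389176961 -0.07484325460828847
26 rim [258.3 194.8] step [246.7 193.5] axis row@lens [256.2 194.8] [221.4 190.8] lens [-0.1031 -0.0184] dist 0.0973 miss up/lat mm -15.9 1.0
29 rim [257.2 194.8] step [246.  193.5] axis row@lens [255.  194.7] [221.1 190.8] lens [-0.0995 -0.0254] dist 0.0965 miss up/lat mm -3.0 1.0
32 rim [256.1 194.8] step [245.1 193.5] axis row@lens [253.6 194.7] [220.6 190.8] lens [-0.0955 -0.0322] dist 0.0968 miss up/lat mm 9.8 1.0
35 rim [254.8 194.8] step [244.2 193.5] axis row@lens [252.1 194.6] [220.2 190.8] lens [-0.0912 -0.0387] dist 0.0981 miss up/lat mm 22.7 1.0
```

```bash
python3 - <<'E'
from fit import *
c=cs['side'];g=cv2.cvtColor(c['image'],cv2.COLOR_RGB2GRAY)
print('   ',' '.join('%3d'%i for i in range(244,290)))
for v in range(188,226): print(v,' '.join('%3d'%i for i in g[v,244:290]))
E
```

```text
244 245 246 247 248 249 250 251 252 253 254 255 256 257 258 259 260 261 262 263 264 265 266 267 268 269 270 271 272 273 274 275 276 277 278 279 280 281 282 283 284 285 286 287 288 289
188  38  38  42  76 120 151 162 166 166 166 165 166 166 166 164 163 161 162 162 163 166 166 166 165 164 164 163 163 165 167 167 166 167 166 165 166 166 165 161 149 129 112 105 106 112 118
189  38  37  48  85 130 155 163 165 166 165 166 166 167 166 164 163 163 163 163 165 166 167 166 166 166 165 165 165 166 166 167 167 166 167 166 167 165 160 149 129 111 105 106 112 118 122
190  37  39  60 101 139 159 163 165 164 164 164 165 165 164 164 163 164 166 167 167 169 168 168 168 169 168 168 167 167 167 166 166 166 165 167 166 161 148 130 113 106 107 113 118 122 125
191  39  42  73 118 149 160 164 164 163 162 163 164 164 164 165 165 167 169 170 171 170 167 167 168 168 168 169 169 168 168 167 165 166 167 166 164 153 132 114 105 108 113 118 120 125 129
192  39  43  80 125 153 162 164 164 163 163 162 163 163 164 165 167 167 168 169 170 169 167 164 164 165 166 167 168 168 167 166 166 165 164 162 153 135 116 107 108 
[... 5527 characters left out ...]
 165 166 164 155 133 113 109 114 124 127 129 128 124 113  93  70  61  59  58  57  62  77  92  95  96 104 125 147 161 166 168 169 170 170
223 136 157 163 168 170 169 168 167 165 164 162 162 163 164 160 146 122 100  94 103 114 123 126 124 118 104  85  67  57  56  55  54  57  69  86  94 105 125 146 161 166 166 166 168 170 170
224 153 166 169 170 171 170 168 166 164 163 162 161 163 162 160 147 122  96  81  86 101 114 120 117 107  92  73  61  56  54  54  54  56  66  84 104 125 146 160 165 166 165 165 167 169 168
225 162 167 169 169 169 168 167 165 164 163 163 162 162 164 162 155 135 106  80  74  88 102 109 109 102  89  71  60  55  54  54  55  57  73  99 126 148 160 165 165 166 164 166 167 168 168
```

```bash
python3 - <<'E'
from fit import *
c=cs['side'];t=cs['top']
k=np.array([.5727,-.0414,.06]);u=np.array([.1135,.9935,0])
print('slot near end',proj(c,k+.025*u),'mid',proj(c,k),'far',proj(c,k-.025*u))
T=plane(c,223.3,222.3);A=plane(c,258,208.0);print(sz(T),sz(A),np.linalg.norm(T-A),'ang',np.degrees(np.arctan2(T[2]-A[2],(T-A)@x)))
g=cv2.cvtColor(c['image'],cv2.COLOR_RGB2GRAY)
for v in range(180,206,1): print(v,' '.join('%3d'%i for i in g[v,276:304]))
E
```

```text
slot near end [275.87609054 204.32072318] mid [281.83359229 198.39766917] far [287.66248688 192.59972693]
[0.0322 0.0472] [-0.0844 -0.0181] 0.1335779830648801 ang 29.244158011217838
180 168 169 169 170 169 169 168 168 167 166 165 165 165 165 166 165 165 168 168 167 166 166 167 166 164 164 165 166
181 170 170 170 170 170 169 168 167 167 166 164 163 164 166 166 166 168 170 170 169 167 168 167 166 166 166 167 168
182 170 169 170 169 168 167 165 166 165 165 163 164 165 167 167 167 169 171 170 170 169 169 168 168 166 167 167 167
183 167 167 168 167 166 165 164 164 164 164 163 165 167 167 167 167 168 168 168 168 169 169 169 168 167 167 166 166
184 165 165 166 166 165 164 164 166 166 164 164 163 162 160 160 161 163 165 167 167 168 168 168 168 167 166 165 166
185 167 166 165 166 165 166 168 167 166 162 156 149 142 140 142 147 151 159 163 166 167 168 168 168 167 166 166 166
186 166 166 165 165 166 166 168 167 163 151 137 124 117 118 123 128 136 145 155 161 165 168 169 169 168 168 166 166
187 166 166 166 165 166 167 166 162 149 130 114 106 108 112 118 122 128 135 142 149 156 161 167 168 168 16
[... 1397 characters left out ...]
 131
200 115 117 114 105  96  92  97 111 123 131 133 133 133 133 132 131 131 130 128 124 120 118 114 109 104 100 108 133
201 117 113 105  94  90  96 111 124 131 132 132 133 133 132 132 130 131 128 126 123 118 114 110 103  99  99 115 141
202 114 105  94  89  96 110 124 130 131 133 132 132 131 131 131 130 128 125 123 119 115 110 104  98  97 110 133 155
203 108  96  90  96 110 123 131 132 132 132 132 132 131 131 130 128 126 123 120 116 111 105  99  98 109 132 153 166
204 107  98 101 112 124 130 132 132 133 133 131 130 130 130 128 126 122 119 116 112 106 100  98 109 129 151 164 169
205 117 113 119 126 130 132 132 131 132 131 131 131 130 128 126 122 119 116 112 106 100  99 110 129 149 163 168 168
```

>>> jog_arm:
  targets: "-1 1 0 1 0;-1 1 0 2 0;-1 1 0 2 0;-1 1 0 2 0;-1 1 0 2 0;-1 1 0 2 0;-1 1 0 2 0;-1 1 0 2 0"

```text
time_s: 22.1
ee_pos: [0.5919, 0.1399, 0.1329]
eef_rot: [[0.111, 0.994, 0.0], [0.994, -0.111, 0.0], [0.0, 0.0, -1.0]]
contact_force: [-0.5, -0.5, -1.1]
grip_width: 0.238
grip_force: 68.7
```

```bash
python3 - <<'E'
from h import *
s=r.get_state();print(s['ee_pos'].round(4),np.abs(s['joint_velocities']).max(),s['contact_force'],s['grip_force'])
g=cv2.cvtColor(shot('side')['image'],cv2.COLOR_RGB2GRAY);d=g[210:235,212:232].astype(int);yy,xx=np.nonzero(d<75);print('tail blob',xx[xx<14].mean()+212,yy[xx<14].mean()+210)
print(workorder.close_job())
E
```

```text
[0.5919 0.1399 0.1329] 0.0021244366187979603 [-0.46671795 -0.45127961 -1.05740414] 68.74518446624279
tail blob 223.56 217.52
the job is handed in; nothing more can be done
None
```

Handed in at about 22 s, verdict not shown: the spindle was rolled with its keyway up (within about 3°), and the torch is held steady at a slant of about 29°, lens about 100 mm from the keyway and aimed to within a few millimetres by my camera measurements.

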